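Hold the jolley arm down on its stop in the empty mould

ROBOT

A 7-joint arm with a two-finger parallel gripper is mounted at the origin on the work surface. World frame = base frame: x ahead of the robot, y to its left, z up, the work surface at z = 0. Lengths are in m, angles in rad, forces in N, time in s.
With the tool pointing down it reaches from about 0.4 to 0.85 m from the base axis. Payload 10.4 kg.
Tool frame: the origin (TCP) lies on the centre line of the jaws, within the pads' length; the fingertips stand 22 mm ahead of it and the grasp point (between the pads) lies 3 mm ahead of it; z points along the fingers, y is the line along which they close (so a half turn about z gives the same grasp; the last joint's range is limited). The gripper opens to 87 mm and grips with 3 to 60 N. Pads are 19 mm wide; open, the fingers measure 117 mm over their backs; the gripper's body (75 mm by 190 mm) begins 51 mm behind the grasp point.
Start: joints at [1.178, 0.332, -0.065, 1.46, 0.022, 1.35, -0.088], TCP at [0.226, -0.583, 0.245] pointing down, gripper open.
Joint ranges: [-2.6, 2.6], [-0.5, 2.12], [-1.47, 1.34], [0.16, 2.42], [-1.27, 4.41], [0.06, 2.06], [-2.6, 2.6]. Speed limits (rad/s): [2.22, 2.22, 2.79, 2.79, 3.14, 3.14, 3.14].

INTERFACE

Orientations are given as a unit quaternion [x, y, z, w].
In Python, from bench import r, imaging, job, readout gives the robot as it stands (r), with the cameras (imaging), the job (job) and the readings (readout).
- The arm moves only by the tool jog_arm, called after "Request:" as name(argument=value, ...), one argument or row to a line, values as JSON. Schema: {"type":"object","properties":{"segments":{"type":"array","items":{"type":"array","items":{"type":"array","items":{"type":"number"},"minItems":5,"maxItems":5},"minItems":1,"maxItems":12},"minItems":1,"maxItems":1},"grip_n":{"type":"number"},"only":{"type":"string"},"quiet":{"type":"boolean"},"lines":{"type":"string"}},"required":["segments"],"additionalProperties":false}. segments is a list that holds a single list of rows (three levels of brackets), with 1 to 12 rows, each of 5 numbers: dx, dy, dz in normalised numbers (1 is 0.75 m), then a turn about the tool's z in shares of 2 pi rad (1.0 is 2 pi rad), then the finger opening in m; each row is the pose to reach, as a shift and turn from the pose commanded when the call began, along the tool's axes at that moment; what a row does not reach only later rows make up. A row lasts 1/10 s, in which the tool goes at most 0.05 m and 0.15 rad, less where a joint would pass 70% of its speed; a pose out of reach is approached as far as the arm can. The fingers move at their own pace and stop on an object; grip_n is the grip in N (left out, the last holds). Time passes only in rows, so rows that do not move let the fingers close. The tool returns the time, the measured TCP pose, the force, the opening and the grip force at its end. only (a regular expression) keeps the lines of the reply that match it, lines (a string "A,B") keeps lines A to B, and quiet returns only ok. A shift or turn number past 1, either way, is cut back to 1. Input that does not fit is refused with a message, and nothing moves.
- readout.read_state(): the state, without advancing time (a new reading comes with each control period).
- imaging.camera(name): name is "scene" or "top" or "wrist"; returns a dict with "img" (420x560x3 uint8, red, green, blue), "fx", "fy", "cx", "cy" (pixels), "pose" (4x4, takes a point from camera to world coordinates). Camera axes: x right, y down, z forward; pixel columns grow to the right and rows downward; lengths in m; the calibration is good to about 2 mm. The wrist camera is an equidistant fisheye: a pixel r from the principal point sees the ray r / f radians off the axis. A picture is of the moment at which its call begins. There is no depth.
- job.close_job(): hands the job in; it is judged then, once.
The state is a dict: "time": time; "joint_positions": joint angles; "joint_vel": joint speeds; "joint_torque": joint torques, N m; "ee_pos": TCP position; "eef_rot": TCP orientation; "ft_force": force on the tool from outside, world axes, zero at the start; "torque": the same for the moment, N m; "width": finger opening in m; "grip_force": force on a finger pad.
Only numpy, scipy, OpenCV 4.12 (cv2) and the standard library are available. Lean on these libraries where they do the work, as an engineer would, in place of code of your own. Each camera call takes 0.05 s, during which the arm holds its last target. There are 200 camera calls.

TASK

One of the two moulds on the twin-head bowl-forming machine still has a raw bowl drying in it; the other is empty. Take the handle of the arm over the empty mould, ease it down against its spring (no slamming, and do not let it fly back up) until the arm is fully down on its stop, and finish while still holding it there, so that I can check the gap between profile and mould. Leave the bowl, the other arm and the things lying around as they are.

Things in the scene. Friction and masses are not known exactly. Their poses are not given: they have to be found in the camera images.
- jolley: Twin-head bench jolley (bowl-forming machine), fixed: cast base 330 x 470 mm, deck 60 mm above the table, two forming arms side by side. Origin on the table midway between the heads; x points from handles to' hinges, y left, z up. Heads at y +125 mm (left) and -125 mm (right), each arm hinged on a level y axis 160 mm behind its head, 190 mm above the table.
- jolley_left (a joint): Swing of the left forming arm about its level hinge, rad: 0 = raised, where its spring keeps it (sloping up 0.42 rad = 24 degrees towards the handle); grows as the handle goes down; 0.42 = arm level, on its hard stop. At the handle the arm pushes up with about 8 N when raised, 16 N at the stop, and springs back up when let go.
- grip_left (a point): Grip point of the left arm, on the axis of its round wooden handle, 280 mm straight out from the hinge axis; it moves with the arm, in an upright plane along the machine's x. The handle is a 26 mm thick round bar in line with the arm, 55 mm to either side of this point, the last 14 mm a 31 mm knob. Raised, this point is about 304 mm above the table, lowered 190 mm.
- head_left (a point): Centre of the left turning head, at the height of its mould's top rim (138 mm above the table). The left arm's profile blade comes down into the mould here. Each head is a 172 mm wide metal cup holding a white plaster mould 156 mm across with a bowl-shaped hollow 120 mm across and 48 mm deep.
- jolley_right (a joint): Swing of the right forming arm about its level hinge, rad: 0 = raised, where its spring keeps it (sloping up 0.42 rad = 24 degrees towards the handle); grows as the handle goes down; 0.42 = arm level, on its hard stop. At the handle the arm pushes up with about 8 N when raised, 16 N at the stop, and springs back up when let go.
- grip_right (a point): Grip point of the right arm, on the axis of its round wooden handle, 280 mm straight out from the hinge axis; it moves with the arm, in an upright plane along the machine's x. The handle is a 26 mm thick round bar in line with the arm, 55 mm to either side of this point, the last 14 mm a 31 mm knob. Raised, this point is about 304 mm above the table, lowered 190 mm.
- head_right (a point): Centre of the right turning head, at the height of its mould's top rim (138 mm above the table). The right arm's profile blade comes down into the mould here. Each head is a 172 mm wide metal cup holding a white plaster mould 156 mm across with a bowl-shaped hollow 120 mm across and 48 mm deep.
- bowl: Raw terracotta bowl, 116 mm across, 54 mm high, still drying in one of the two moulds, its rim 6 mm above the mould's; it can be in the left or in the right head. The other mould is empty. Origin at the centre of its underside, z up.
- spanner: Steel spanner 140 mm long, 8 mm thick, lying on the machine's deck between the two heads. Bystander. Origin under its middle.
- bowl_stack: Stack of four nested terracotta bowls, 124 mm across, about 97 mm high, on the table at the left. Bystander. Origin under its centre.
- spare_mould: Spare plaster mould, 156 mm across, 60 mm high, on the table at the right. Bystander. Origin under its centre.
- slip_pot: Small open terracotta pot, 100 mm across, 85 mm high, on the table in front at the right. Bystander. Origin under its centre.
- rib: Wooden forming rib, half-moon, 100 x 55 x 8 mm, lying on the table before the machine. Bystander. Origin under its middle.
- loop_tool: Trimming tool with wooden handle and wire loop, 180 mm long, 16 mm thick, lying on the table before the machine. Bystander. Origin under its middle.
- calipers: Steel outside calipers, 150 x 90 x 8 mm, lying on the table at the left. Bystander. Origin under the rivet.

How it is judged:
By the outcome, as a careful person would: the job done as asked, in the order asked, and still so for the second after the job is handed in, while the arm keeps its last pose, push and grip.
It also fails if it takes over 32 s, if anything falls off the work surface, if the arm or the gripper's body presses on something with over 40 N, if the wrist force passes 120 N, or if a joint passes its speed limit or range.

## Working session

There is one attempt and no reset: what is moved stays moved. The work goes in short steps, Python scripts to look and compute and a tool call to move; the robot and the scene stay as the last step left them, time stands still between calls to the robot, and variables do not carry over. Pictures are saved under pics/ and viewed, at most 10 in all, crops included, and the job is handed in when it is done.

```bash
ls; mkdir -p pics; python3 - <<'E'
from bench import r, imaging, job, readout
import cv2,numpy as np
for n in("scene","top"):
    c=imaging.camera(n); cv2.imwrite(f"pics/{n}0.png",c["img"][:,:,::-1]); print(n,c["fx"],c["cx"],c["cy"],np.round(c["pose"],3).tolist())
s=readout.read_state(); print(s["time"],s["ee_pos"],s["eef_rot"],s["width"],s["ft_force"])
E
```

```text
bench.py
pics
scene 435.0491309661436 283.18834926966764 215.264143350421 [[-0.133, 0.544, -0.829, 1.545], [0.991, 0.093, -0.098, 0.13], [0.024, -0.834, -0.551, 0.875], [0.0, 0.0, 0.0, 1.0]]
top 414.0263931157538 278.2902341002932 214.53321053612734 [[-0.002, -0.981, 0.193, 0.304], [-1.0, 0.005, 0.018, -0.011], [-0.019, -0.193, -0.981, 1.48], [0.0, 0.0, 0.0, 1.0]]
0.1 [ 0.22581238 -0.58243583  0.24382691] [ 9.82945280e-01  1.83897119e-01 -1.46001438e-04 -6.36594646e-04] 0.08675826373580028 [-0.26183601  1.09296639 -0.35035155]
```

View pics/scene0.png

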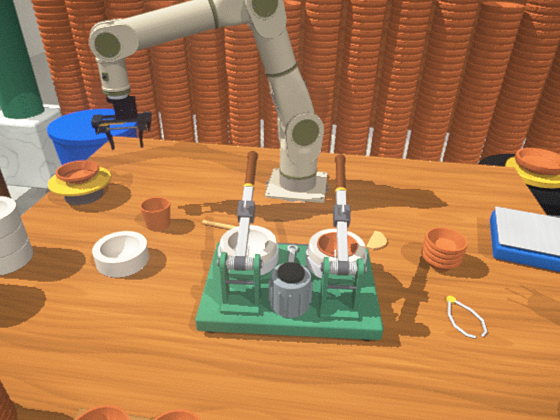

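View pics/top0.png

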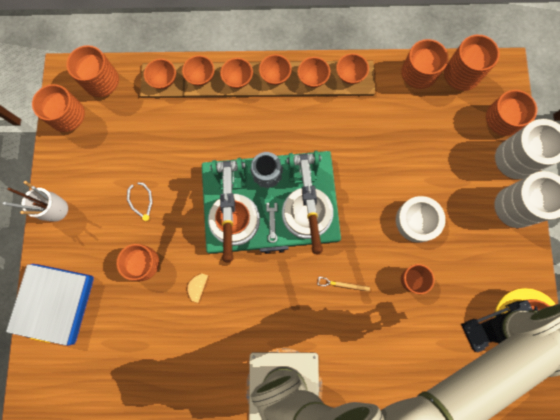

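The terracotta bowl is in the left mould: top view about (233,217), scene view about (335,248). The right mould is empty: top view about (307,213), scene view about (248,248). So the arm to lower is the right one. I'll zoom in on its handle next.

```bash
python3 - <<'E'
import cv2,numpy as np
a=cv2.imread("pics/scene0.png")[145:245,215:285]; b=cv2.imread("pics/top0.png")[160:260,280:350]
f=lambda i:cv2.resize(i,None,fx=5.5,fy=5.5,interpolation=cv2.INTER_CUBIC)
cv2.imwrite("pics/crop0.png",np.hstack([f(a),f(b)]))
E
```

```text
(no output)
```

View pics/crop0.png

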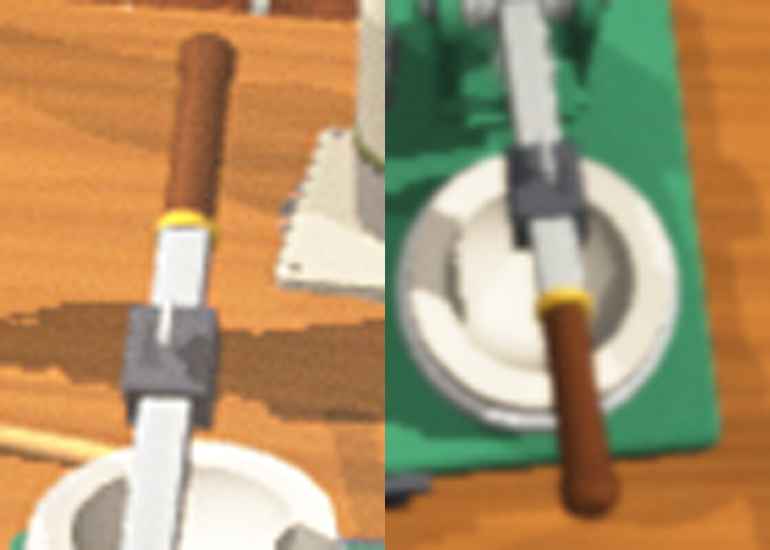

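In the crop, the right arm's ferrule end is at scene (249.5,183.7) and top (312.7,214.5). The knob end is at scene (252.8,153) and top (317.3,250).

```bash
cat > h.py <<'E'
import numpy as np
from bench import r, imaging, job, readout
C={n:imaging.camera(n) for n in("scene","top")}
def ray(n,p):
    c=C[n];d=np.array([(p[0]-c["cx"])/c["fx"],(p[1]-c["cy"])/c["fy"],1]);P=np.array(c["pose"]);return P[:3,3],P[:3,:3]@(d/np.linalg.norm(d))
def tri(a,b):
    A=0;B=0;R=[ray("scene",a),ray("top",b)]
    for o,d in R:
        M=np.eye(3)-np.outer(d,d);A=A+M;B=B+M@o
    x=np.linalg.solve(A,B);return x,[np.linalg.norm((np.eye(3)-np.outer(d,d))@(x-o)) for o,d in R]
def onz(n,p,z):
    o,d=ray(n,p);return o+d*(z-o[2])/d[2]
E
python3 - <<'E'
from h import *
f,e1=tri((249.5,184),(312.7,214.5));k,e2=tri((252.8,153),(317.3,250.2))
print(f,k,e1,e2)
v=k-f;print(np.linalg.norm(v),"slope",np.arctan2(v[2],np.hypot(*v[:2])),"yaw",np.arctan2(-v[1],-v[0]))
print("front right deck corner",onz("top",(340.3,240.3),.06),"fl",onz("top",(205,251),.06), "br",onz("top",(332,152.5),.06),"bl",onz("top",(202,160),.06))
# mould rims
print("rim R", onz("top",(280+(540-385)/5.5,160+285/5.5),.138),"L",onz("top",(233.5,217),.138))
E
```

```text
[ 0.53637538 -0.08581839  0.2954511 ] [ 0.42804629 -0.09560681  0.33582994] [np.float64(0.002898287116983817), np.float64(0.0028982871169838426)] [np.float64(0.0013546691987493152), np.float64(0.0013546691987492995)]
0.11602352193665978 slope 0.3554613697104585 yaw 0.09011343365615221
front right deck corner [ 0.49213214 -0.19749713  0.06      ] fl [0.45693643 0.26888937 0.06      ] br [ 0.80984752 -0.17744993  0.06      ] bl [0.78543259 0.29047399 0.06      ]
rim R [ 0.5769583  -0.08430987  0.138     ] L [0.56083639 0.16262822 0.138     ]
```

The triangulated grip midpoint is (0.482,-0.091,0.316). It matches the head-based prediction of (0.4815,-0.0907), and its height is the upper surface of the 304 mm axis. Machine yaw is about 0.067. I'll move above the handle.

The rows are not in the units I measure in: shifts go in shares of 0.75 m and turns go in shares of 2 pi rad. I convert before sending: 0.39 m is 0.52, 0.05 m is 0.0667, 0.303 rad is 0.0482.

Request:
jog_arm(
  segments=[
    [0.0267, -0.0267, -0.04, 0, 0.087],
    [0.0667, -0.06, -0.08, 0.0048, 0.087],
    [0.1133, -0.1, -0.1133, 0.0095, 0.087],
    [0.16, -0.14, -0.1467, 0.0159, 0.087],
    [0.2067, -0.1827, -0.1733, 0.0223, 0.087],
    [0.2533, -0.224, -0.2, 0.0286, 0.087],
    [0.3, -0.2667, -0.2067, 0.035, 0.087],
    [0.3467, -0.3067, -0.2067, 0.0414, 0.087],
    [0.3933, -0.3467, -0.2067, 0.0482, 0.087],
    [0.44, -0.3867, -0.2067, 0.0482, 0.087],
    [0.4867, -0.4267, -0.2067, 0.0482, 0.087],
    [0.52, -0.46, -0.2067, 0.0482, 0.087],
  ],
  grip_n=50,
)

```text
refused: segments: the value is too long (schema: maxItems 1). Nothing was moved.
```

Refused on format, not on reach. It needs a list holding one list of rows, three levels of brackets.

Request:
jog_arm(
  segments=[
    [[0.0267, -0.0267, -0.04, 0, 0.087], [0.0667, -0.06, -0.08, 0.0048, 0.087], [0.1133, -0.1, -0.1133, 0.0095, 0.087], [0.16, -0.14, -0.1467, 0.0159, 0.087], [0.2067, -0.1827, -0.1733, 0.0223, 0.087], [0.2533, -0.224, -0.2, 0.0286, 0.087], [0.3, -0.2667, -0.2067, 0.035, 0.087], [0.3467, -0.3067, -0.2067, 0.0414, 0.087], [0.3933, -0.3467, -0.2067, 0.0482, 0.087], [0.44, -0.3867, -0.2067, 0.0482, 0.087], [0.4867, -0.4267, -0.2067, 0.0482, 0.087], [0.52, -0.46, -0.2067, 0.0482, 0.087]],
  ],
  grip_n=50,
)

```text
time: 1.4
ee_pos: [0.4657, -0.1172, 0.3996]
eef_rot: [0.999, 0.034, 0.0, -0.0]
ft_force: [0.4, 0.1, -0.0]
width: 0.0867
grip_force: 0.0
```

Request:
jog_arm(
  segments=[
    [[0.0173, 0.0027, 0, 0, 0.087], [0.0347, 0, 0, 0, 0.087], [0.0347, 0, 0, 0, 0.087], [0.0347, 0, 0, 0, 0.087]],
  ],
)

```text
time: 1.8
ee_pos: [0.4906, -0.1191, 0.3992]
eef_rot: [0.999, 0.033, -0.0, -0.0]
ft_force: [-0.3, -0.2, 0.3]
width: 0.0873
grip_force: 0.0
```

```bash
python3 - <<'E'
from h import *
import cv2
from scipy.spatial.transform import Rotation as R
c=imaging.camera("wrist");cv2.imwrite("pics/w1.png",c["img"][:,:,::-1])
s=readout.read_state();print(s["ee_pos"],R.from_quat(s["eef_rot"]).as_matrix().round(3).tolist())
P=np.array(c["pose"]);print(P.round(3).tolist(),c["fx"],c["cx"],c["cy"])
u=np.array([np.cos(.067),np.sin(.067),0])
g=np.array([.4815,-.0907,.304]);a=np.cos(.42)*u-np.array([0,0,np.sin(.42)])
for t in(-.055,0,.055):
    q=P[:3,:3].T@(g+a*t-P[:3,3]);n=np.hypot(*q[:2]);th=np.arctan2(n,q[2]);print(t,c["cx"]+c["fx"]*th*q[0]/n,c["cy"]+c["fy"]*th*q[1]/n)
E
```

```text
[ 0.49036811 -0.11900752  0.39961835] [[0.998, 0.065, -0.0], [0.065, -0.998, -0.0], [-0.0, 0.0, -1.0]]
[[0.065, -0.952, -0.298, 0.574], [-0.998, -0.063, -0.018, -0.114], [-0.001, 0.298, -0.954, 0.539], [0.0, 0.0, 0.0, 1.0]] 325.19226210127806 276.615062382164 212.4023052589322
-0.055 239.2456278509161 303.62560694046385
0 239.18813613297482 233.41327971736524
0.055 240.25369986884525 164.7258966381343
```

View pics/w1.png

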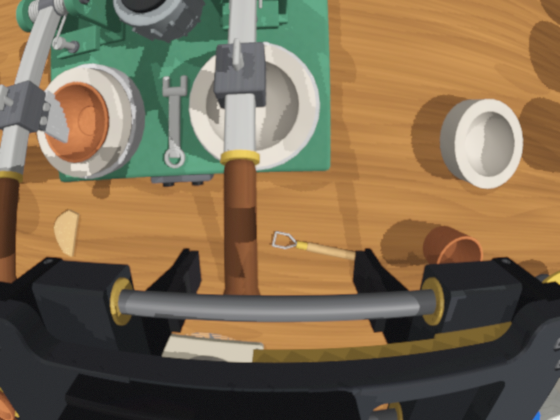

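The wrist image confirms it. The empty mould is under this arm, and the handle axis is at column 240 against 239 predicted. I'll centre over it, descend and close gently.

In the tool's units: 0.0925 m is 0.1233, 0.08 m is 0.1067.

Request:
jog_arm(
  segments=[
    [[-0.0093, -0.0387, 0, 0, 0.087], [-0.0093, -0.0387, 0, 0, 0.087], [-0.0093, -0.0387, 0.04, 0, 0.087], [-0.0093, -0.0387, 0.08, 0, 0.087], [-0.0093, -0.0387, 0.1067, 0, 0.087], [-0.0093, -0.0387, 0.1233, 0, 0.087], [-0.0093, -0.0387, 0.1233, 0, 0.087], [-0.0093, -0.0387, 0.1233, 0, 0.05], [-0.0093, -0.0387, 0.1233, 0, 0.035]],
  ],
  grip_n=50,
)

```text
time: 2.85
ee_pos: [0.4824, -0.09, 0.3083]
eef_rot: [0.999, 0.033, 0.001, 0.0]
ft_force: [-0.2, -0.4, 0.6]
width: 0.0779
grip_force: 0.0
```

```bash
python3 - <<'E'
from h import *
import cv2
c=imaging.camera("wrist");cv2.imwrite("pics/w2.png",c["img"][:,:,::-1])
E
```

```text
(no output)
```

View pics/w2.png

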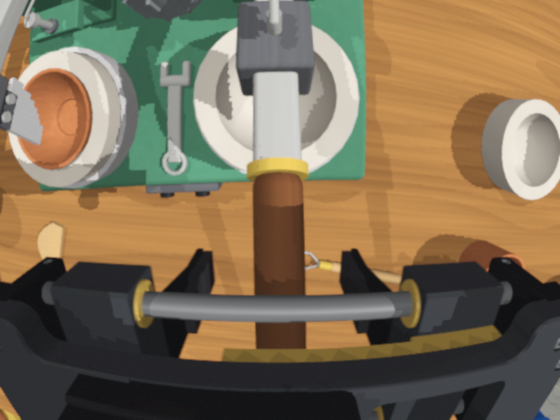

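The handle at about (279,260) is centred between the fingers, so I'll close on it.

Request:
jog_arm(
  segments=[
    [[0, 0, 0, 0, 0.03], [0, 0, 0, 0, 0.02], [0, 0, 0, 0, 0.015], [0, 0, 0, 0, 0.01], [0, 0, 0, 0, 0.01], [0, 0, 0, 0, 0.01], [0, 0, 0, 0, 0.01], [0, 0, 0, 0, 0.01], [0, 0, 0, 0, 0.01], [0, 0, 0, 0, 0.01]],
  ],
  grip_n=50,
)

```text
time: 4.0
ee_pos: [0.4819, -0.0913, 0.307]
eef_rot: [0.999, 0.033, 0.0, 0.001]
ft_force: [0.8, -6.2, -1.0]
width: 0.0242
grip_force: 50.0
```

Gripped at 24 mm opening and 50 N. Next I'll go down slowly along the arc, first half at about 5 cm/s.

In the tool's units: 0.05 m is 0.0667, 0.0368 m is 0.0491.

Request:
jog_arm(
  segments=[
    [[-0.0013, 0, 0.0027, 0, 0.01], [-0.0027, 0, 0.0067, 0, 0.01], [-0.0053, 0, 0.012, 0, 0.01], [-0.0073, 0, 0.018, 0, 0.01], [-0.0099, 0, 0.0243, 0, 0.01], [-0.012, 0, 0.0307, 0, 0.01], [-0.014, 0, 0.0367, 0, 0.01], [-0.016, 0, 0.0427, 0, 0.01], [-0.0179, 0, 0.0491, 0, 0.01], [-0.0197, 0, 0.0553, 0, 0.01], [-0.0213, 0, 0.0613, 0, 0.01], [-0.0227, 0, 0.0667, 0, 0.01]],
  ],
)

```text
time: 5.2
ee_pos: [0.4656, -0.0929, 0.2587]
eef_rot: [0.999, 0.033, 0.001, 0.002]
ft_force: [-4.0, -6.9, 12.7]
width: 0.0247
grip_force: 49.6
```

In the tool's units: 0.051 m is 0.068, -0.0067 m is -0.0089.

Request:
jog_arm(
  segments=[
    [[-0.0013, 0, 0.006, 0, 0.01], [-0.0027, 0, 0.012, 0, 0.01], [-0.004, 0, 0.018, 0, 0.01], [-0.0049, 0, 0.024, 0, 0.01], [-0.0057, 0, 0.03, 0, 0.01], [-0.0064, 0, 0.036, 0, 0.01], [-0.0072, 0, 0.042, 0, 0.01], [-0.0079, 0, 0.048, 0, 0.01], [-0.0084, 0, 0.054, 0, 0.01], [-0.0089, 0, 0.0593, 0, 0.01], [-0.0092, 0, 0.064, 0, 0.01], [-0.0093, 0, 0.068, 0, 0.01]],
  ],
)

```text
time: 6.4
ee_pos: [0.4581, -0.0936, 0.2076]
eef_rot: [0.999, 0.033, 0.001, 0.002]
ft_force: [-7.0, -7.0, 15.4]
width: 0.0244
grip_force: 48.9
```

In the tool's units: 0.013 m is 0.0173, 0.012 m is 0.016.

Request:
jog_arm(
  segments=[
    [[0, 0, 0.0027, 0, 0.01], [0, 0, 0.0053, 0, 0.01], [0, 0, 0.008, 0, 0.01], [0, 0, 0.0107, 0, 0.01], [0, 0, 0.0127, 0, 0.01], [0, 0, 0.0147, 0, 0.01], [0, 0, 0.016, 0, 0.01], [0, 0, 0.0173, 0, 0.01], [0, 0, 0.0173, 0, 0.01]],
  ],
)

```text
time: 7.3
ee_pos: [0.4577, -0.0935, 0.1944]
eef_rot: [0.999, 0.033, 0.0, 0.002]
ft_force: [-9.1, -6.7, 16.2]
width: 0.0243
grip_force: 48.8
```

In the tool's units: 0.002 m is 0.0027, 0.001 m is 0.0013.

Request:
jog_arm(
  segments=[
    [[0, 0, 0.0013, 0, 0.01], [0, 0, 0.0027, 0, 0.01], [0, 0, 0.0027, 0, 0.01]],
  ],
  grip_n=60,
)

```text
time: 7.6
ee_pos: [0.4577, -0.0935, 0.1924]
eef_rot: [0.999, 0.033, 0.0, 0.002]
ft_force: [-8.9, -5.4, 15.6]
width: 0.0245
grip_force: 58.7
```

Request:
jog_arm(
  segments=[
    [[0, 0, 0.0013, 0, 0.01], [0, 0, 0.0013, 0, 0.01]],
  ],
)

```text
time: 7.8
ee_pos: [0.4577, -0.0935, 0.1914]
eef_rot: [0.999, 0.033, -0.0, 0.002]
ft_force: [-9.2, -6.7, 16.3]
width: 0.0244
grip_force: 58.7
```

Request:
jog_arm(
  segments=[
    [[0, 0, 0.0013, 0, 0.01], [0, 0, 0.0013, 0, 0.01]],
  ],
)

```text
time: 8.0
ee_pos: [0.4577, -0.0935, 0.1904]
eef_rot: [0.999, 0.033, -0.0, 0.002]
ft_force: [-10.2, -6.0, 16.8]
width: 0.0241
grip_force: 58.6
```

In the tool's units: 0.001 m is 0.0013.

Request:
jog_arm(
  segments=[
    [[0, 0, 0.0013, 0, 0.01], [0, 0, 0.0013, 0, 0.01]],
  ],
)

```text
time: 8.2
ee_pos: [0.4577, -0.0935, 0.1894]
eef_rot: [0.999, 0.033, -0.0, 0.002]
ft_force: [-9.9, -6.1, 15.8]
width: 0.0242
grip_force: 58.6
```

Request:
jog_arm(
  segments=[
    [[0, 0, 0.0013, 0, 0.01], [0, 0, 0.0013, 0, 0.01]],
  ],
)

```text
time: 8.4
ee_pos: [0.4577, -0.0935, 0.1888]
eef_rot: [0.999, 0.033, -0.0, 0.002]
ft_force: [-10.5, -6.8, 19.0]
width: 0.0242
grip_force: 58.3
```

Request:
jog_arm(
  segments=[
    [[0, 0, 0.0013, 0, 0.01], [0, 0, 0.0013, 0, 0.01]],
  ],
)

```text
time: 8.6
ee_pos: [0.4577, -0.0935, 0.1885]
eef_rot: [0.999, 0.033, 0.0, 0.002]
ft_force: [-14.5, -5.7, 27.2]
width: 0.024
grip_force: 57.8
```

The force climbs from 16 to 27 N while z stalls at 0.1885, so the arm is on its stop. I'll check with a picture before handing in.

```bash
python3 - <<'E'
from h import *
import cv2
f=lambda i,y,x:cv2.resize(i[y:y+200,x:x+200,::-1],(400,400),interpolation=cv2.INTER_CUBIC)
cv2.imwrite("pics/end.png",np.hstack([f(C["scene"]["img"],140,190),f(C["top"]["img"],120,170)]))
s=readout.read_state();print(s["time"],s["ee_pos"],s["ft_force"],s["grip_force"])
E
```

```text
8.7 [ 0.45778964 -0.09354228  0.18848959] [-14.21408044  -6.15470033  26.26546423] 57.79022455215454
```

View pics/end.png

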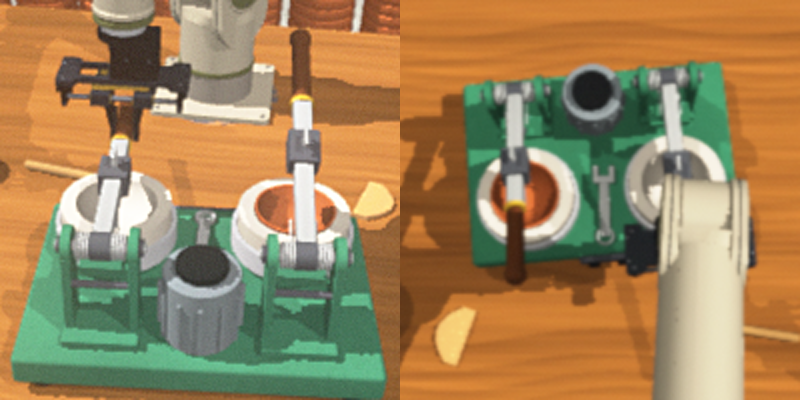

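The right arm is down, at scene-crop (115,170), with its handle in the gripper at (125,120). The left arm is still raised at (300,70), and the bowl and spanner haven't moved.

```bash
python3 -c "from bench import r, imaging, job, readout; print(job.close_job())"
```

```text
the job is handed in; nothing more can be done
None
```

The right arm, over the empty mould, was eased down onto its stop and is still held there, pressing on it with about 10 N; the bowl, the left arm and the spanner look undisturbed in the final pictures, and nothing else was touched.

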